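Swing the bail in and stack the pencil tray on the craft crate

TASK

On the olive-green lattice crate one wire bail is still swung out past the end. Swing that bail all the way in over the crate's mouth, then gently set the teal pencil tray down on top so that it rests level across both bails, centred over the crate and lined up with it, and let go. Leave the red tray where it is.

Things in the scene. Friction and masses are not known exactly. Their poses are not given: they have to be found in the camera images.
- crate: Olive lattice crate fixed to the table, open on top: 140 (its x) x 240 (y) x 85 mm high, walls 6 mm; origin under its centre, z up. Cotton reels 40 mm high inside. Two equal U-shaped wire bails, one at each y end. A bail swung in lies across the mouth, bar along x, top 95 mm up. The tray rests on both bars; it is smaller than the mouth, so with a bail out it falls in.
- bail (a joint): Angle (rad) of the bail at the crate's -y end, to be swung in. It pivots about a line along the crate's x at y = -108, z = 79 mm. 0 = out, level, bar 55 mm beyond the pivot towards -y; grows as it swings up (1.57 upright) and over; 2.94 = fully in at its stop, bar at y = -54, z = 90 mm. Stiff hinge: needs about 1 N at the bar, stays where left.
- bail_bar (a point): Centre of that bail's cross-bar (moves with it): round, 10 mm thick, 152 mm long along the crate's x, black grip sleeve in the middle, 55 mm from the pivot line. Free below; at least 30 mm clear to the crate's end wall when out. Can be pinched from above, fingers closing along the crate's y; the bar can turn in the fingers.
- teal_tray_center (a point): Loose teal tray of coloured pencils, about 0.25 kg: 100 (its x) x 150 (y) x 90 mm high over its handle, walls 35 mm high. This point is its centre, 45 mm above its underside; z up. The handle is a bar 14 mm thick (x), 100 mm long (y), 20 mm high, centred 35 mm above this point, open below between posts 90 mm apart. Flat on the table at the start.
- red_tray_center (a point): Loose red tray of the same shape and size holding cotton reels; same point and axes. To be left alone.
- bail_in_bar (a point): Centre of the cross-bar of the other bail, at the crate's +y end: already in, leave it so; its bar lies at y = +54 mm in the crate's frame, 90 mm up (bar 10 mm thick).
Mind the look-alikes: they are no part of the job. Of the things that look like the part that bears teal_tray_center, the larger one is meant.

How it is judged (in metres and radians):
On the way:
1. the swung-out bail is fully in over the crate's mouth (value of joint bail above 2.7 rad), for 0.2 s.
At the end, for the whole second after the job is handed in: The bail at the -y end is in (joint above 2.7 rad) and the teal tray rests at rest on both bails: its centre within 20 mm of the crate's centre seen from above and 132 to 148 mm above the table, upright within 0.1 rad, its long side within 0.2 rad of the crate's (either way round) (value of joint bail above 2.7 rad and horizontal distance between teal_tray_center and crate below 0.02 m and z of teal_tray_center in the frame of crate between 0.132 and 0.148 m and angle between teal_tray_center's own z axis and vertical below 0.1 rad and angle between the y axis of teal_tray_center and the y axis of crate, either way round below 0.2 rad and linear speed of teal_tray below 0.02 m/s); the robot touches nothing.
It fails at once if the red tray is moved more than 30 mm (distance of red_tray_center from where it was at the start of the episode above 0.03 m).
It fails at once if the teal tray is dropped or slammed onto the bails instead of set down gently (horizontal distance between teal_tray_center and crate below 0.08 m and z of teal_tray_center in the frame of crate below 0.15 m and linear speed of teal_tray above 0.4 m/s).
It also fails if it takes over 61 s, if anything falls off the work surface, if the arm or the gripper's body presses on something with over 40 N, if the wrist force passes 120 N, or if a joint passes its speed limit or range.

ROBOT

A 6-joint arm with a two-finger parallel gripper is mounted at the origin on the work surface. World frame = base frame: x ahead of the robot, y to its left, z up, the work surface at z = 0. Lengths are in mm, angles in rad, forces in N, time in s.
With the tool pointing down it reaches from about 275 to 750 mm from the base axis. Payload 10.2 kg.
Tool frame: the origin (TCP) lies at the very end of the fingers, on their centre line; the grasp point (between the pads) lies 19 mm behind it; z points along the fingers, y is the line along which they close (so a half turn about z gives the same grasp; the last joint's range is limited). The gripper opens to 85 mm and grips with 20 to 120 N. Pads are 22 mm wide; open, the fingers measure 114 mm over their backs; the gripper's body (76 mm by 85 mm) begins 54 mm behind the grasp point. The pads swing forward as they close: fully open they stand 13 mm farther back than shut.
Start: joints at [1.118, 0.313, 1.498, -0, 1.331, -0.223], TCP at [119.599, 511.202, 231.294] pointing down, gripper open.
Joint ranges: [-2.94, 2.94], [-0.97, 2.17], [0.19, 2.56], [-1.23, 4.37], [0.02, 3.11], [-2.88, 2.88]. Speed limits (rad/s): [2.39, 2.39, 3.01, 3.14, 3.14, 3.14].

INTERFACE

Orientations are given as a unit quaternion [w, x, y, z].
In Python, from rig import ctrl, optics gives the robot as it stands. The module is installed in compiled form; this text tells all that it offers.
- The arm moves only by the shell command python3 -m handwheel 'ROWS' [FORCE]. ROWS is JSON, a list that holds one entry, the list of rows, each a list of 5 numbers: the gripper command: -1 is fully open, 1 is shut, values between are in proportion, then the shift along the world's x, y, z in units of 50 mm (1.0 is 50 mm), then the turn about the world's z in units of 8 degrees (1.0 is 8 degrees). In form: [[[gripper, tx, ty, tz, twist], ...]]. A call has 1 to 10 rows; each row shifts and turns the commanded pose from where the row before left it; what a row does not reach is not made up. A row lasts 1/10 s, in which the tool goes at most 50 mm and 8.59 degrees, less where a joint would pass 70% of its speed; a pose out of reach is approached as far as the arm can. A call is refused whole if a number of a shift passes 1 or a number of a turn 1, either way. A call with a gripper value outside its range is refused whole. The fingers move at their own pace and stop on an object; FORCE is the grip in N (left out, the last holds). Time passes only in rows, so rows that do not move let the fingers close. It gives the time, the measured TCP pose, the force, the opening and the grip force at its end, in the units of the state.
- ctrl.sense(): the state, without advancing time (a new reading comes with each control period).
- optics.capture(name): name is "scene" or "top"; returns a dict with "img" (480x640x3 uint8, blue, green, red), "K" (3x3 intrinsics, pixels), "dist_coeffs" ([k1, k2, p1, p2, k3] as OpenCV has them; the pictures are not rectified), "R" (3x3) and "t" (3): a world point X has camera coordinates R X + t. Camera axes: x right, y down, z forward; pixel columns grow to the right and rows downward; lengths in mm; the calibration is good to about 2 mm. A picture is of the moment at which its call begins. There is no depth.
- ctrl.finish_job(): hands the job in; it is judged then, once.
The state is a dict: "time_s": time; "joints": joint angles; "dq": joint speeds; "tau": joint torques, N m; "eef_pos": TCP position; "ee_rot": TCP orientation; "force": force on the tool from outside, world axes, zero at the start; "wrist_torque": the same for the moment, N m; "grip_width": opening from 0.0 (shut) to 1.0 (fully open); "grip_force": force on a finger pad.
Only numpy, scipy, OpenCV 4.12 (cv2) and the standard library are available. Lean on these libraries where they do the work, as an engineer would, in place of code of your own. Each camera call takes 0.05 s, during which the arm holds its last target. There are 200 camera calls.

## Working session

There is one attempt and no reset: what is moved stays moved. The work goes in short steps, Python scripts to look and compute and a shell command to move; the robot and the scene stay as the last step left them, time stands still between calls to the robot, and variables do not carry over. Pictures are saved under pics/ and viewed, at most 10 in all, crops included, and the job is handed in when it is done.

```bash
mkdir -p pics; python3 - <<'E'
from rig import ctrl, optics
import cv2,pickle
d={}
for n in("scene","top"):
    c=optics.capture(n);d[n]=c;cv2.imwrite(f"pics/{n}0.png",c["img"]);print(n,c["K"],c["dist_coeffs"],c["R"],c["t"])
pickle.dump(d,open("cap0.pkl","wb"));print(ctrl.sense())
E
```

```text
scene [[435.84639692   0.         323.82083839]
 [  0.         435.84639692 235.44462202]
 [  0.           0.           1.        ]] [0.02715629 0.         0.         0.         0.        ] [[ 0.83298204  0.55316615 -0.01217081]
 [ 0.47496444 -0.72615954 -0.49709266]
 [-0.28381278  0.40828855 -0.8676121 ]] [-368.42940165 -165.33584372  985.01307323]
top [[448.04966048   0.         325.99927917]
 [  0.         448.04966048 235.70410145]
 [  0.           0.           1.        ]] [-0.11016209  0.          0.          0.          0.        ] [[ 0.0090843  -0.99980649  0.01744881]
 [-0.99149006 -0.01127217 -0.12969348]
 [ 0.12986507 -0.01612215 -0.9914006 ]] [  -9.40669458  437.7589225  1052.91280226]
{'time_s': 0.1, 'joints': array([ 1.11757831e+00,  3.13363582e-01,  1.49835870e+00,  8.56323272e-06,
        1.33103112e+00, -2.23403680e-01]), 'dq': array([-9.50525900e-04, -3.33746576e-03, -2.21172260e-03, -5.74946987e-04,
       -2.17731390e-03,  9.34093957e-05]), 'tau': array([ 2.74930288e-03, -4.12898147e+01, -2.60137028e+01, -1.62774663e-04,
        2.99445805e-03,  5.19698358e-05]), 'eef_pos': array([119.49844755, 510.975782  , 230.80880945]), 'ee_rot': array([-1.96546354e-04,  1.14655463e-01,  9.93405148e-01, -5.46098486e-04]), 'force': array([ 0.3936649 , -0.0513802 ,  0.94876616]), 'wrist_torque': array([-0.01030157, -0.01615224,  0.01004228]), 'grip_force': 0.0, 'grip_width': 1.0047814946496472}
```

View pics/scene0.png

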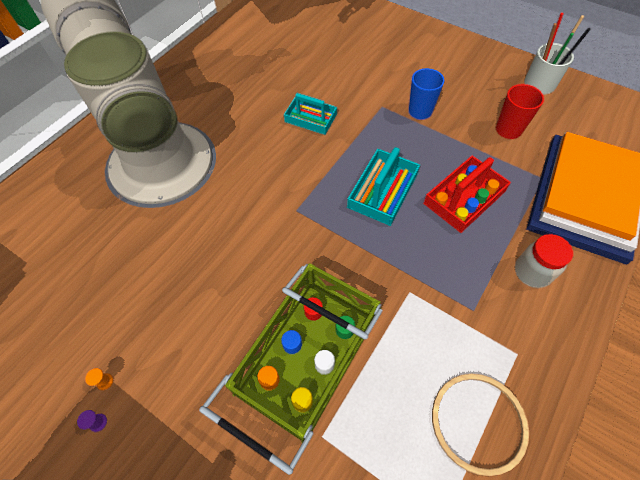

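View pics/top0.png

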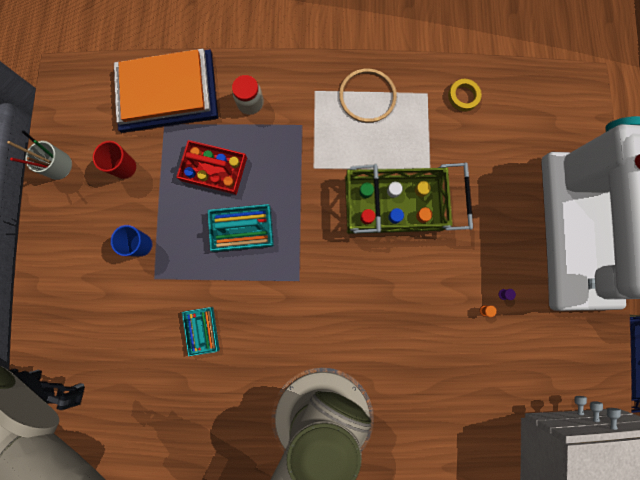

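The two views show the crate at top (400,200), with the in bail's sleeve at (376,198) and the swung-out bail's sleeve at (468,196). There are two teal trays: the larger at top (240,228) / scene (385,185), and the smaller at top (199,332) / scene (311,113). The larger one fits the 100x150 description. The red tray is at top (212,167).

```bash
cat >h.py <<'E'
import cv2,numpy as np
def ray(c,uv):
    p=cv2.undistortPoints(np.array(uv,float).reshape(-1,1,2),c["K"],np.array(c["dist_coeffs"])).reshape(-1,2)
    R=np.array(c["R"]);C=-R.T@np.array(c["t"])
    return C,np.c_[p,np.ones(len(p))]@R
def plane(c,uv,z):
    C,d=ray(c,uv);return C+d*((z-C[2])/d[:,2])[:,None]
def tri(c1,u1,c2,u2):
    C1,d1=ray(c1,u1);C2,d2=ray(c2,u2);out=[]
    for a,b in zip(d1,d2):
        s=np.linalg.lstsq(np.c_[a,-b],C2-C1,rcond=None)[0]
        p,q=C1+s[0]*a,C2+s[1]*b;out.append(np.r_[(p+q)/2,np.linalg.norm(p-q)])
    return np.array(out)
def mask(im,lo,hi,box):
    m=cv2.inRange(cv2.cvtColor(im,cv2.COLOR_BGR2HSV),lo,hi);o=np.zeros_like(m);x0,y0,x1,y1=box
    o[y0:y1,x0:x1]=m[y0:y1,x0:x1];return o
def hull(m):
    return cv2.convexHull(cv2.findNonZero(cv2.morphologyEx(m,cv2.MORPH_OPEN,np.ones((2,2),np.uint8)))).reshape(-1,2)
def rect(c,m,z):
    P=plane(c,hull(m),z)[:,:2].astype(np.float32);return cv2.minAreaRect(P)
def cen(m):
    n,l,s,ce=cv2.connectedComponentsWithStats(m);i=1+np.argmax(s[1:,4]);
    ys,xs=np.where(l==i);print("comp",s[i]);return cv2.minAreaRect(np.c_[xs,ys].astype(np.float32))[0]
TEAL=((80,90,50),(97,255,255));RED=((0,170,60),(6,255,255));OL=((28,120,30),(42,255,255));BLK=((0,0,0),(180,255,45))
E
python3 - <<'E'
from h import *;import pickle
d=pickle.load(open("cap0.pkl","rb"));t,s=d["top"],d["scene"]
print("teal",rect(t,mask(t["img"],*TEAL,(195,195,285,265)),35),"small",rect(t,mask(t["img"],*TEAL,(170,295,230,365)),25))
print("red",rect(t,mask(t["img"],*RED,(165,130,255,200)),35))
print("crate",rect(t,mask(t["img"],*OL,(320,150,465,250)),85))
bo=cen(mask(t["img"],*BLK,(462,172,474,222))),cen(mask(s["img"],*BLK,(210,408,280,465)))
bi=cen(mask(t["img"],*BLK,(371,174,382,224))),cen(mask(s["img"],*BLK,(290,290,360,334)))
print(bo,bi);print(tri(t,[bo[0],bi[0]],s,[bo[1],bi[1]]))
print(plane(t,[bo[0]],79),plane(t,[bi[0]],90),plane(s,[bo[1]],79),plane(s,[bi[1]],90))
a=cv2.resize(t["img"][190:360,160:300],None,fx=3,fy=3,interpolation=2);b=cv2.resize(t["img"][155:245,330:480],None,fx=2.5,fy=2.5)
o=np.zeros((510,800,3),np.uint8);o[:,:420]=a;o[:225,424:799]=b;o[230:500,424:799]=cv2.resize(s["img"][260:475,190:390],(375,270));cv2.imwrite("pics/crop1.png",o)
E
```

```text
teal ((453.4927673339844, 200.4313201904297), (102.27056121826172, 154.27061462402344), 6.061180114746094) small ((204.0637969970703, 290.0626220703125), (106.06519317626953, 75.9801254272461), 10.416752815246582)
red ((604.6827392578125, 276.031005859375), (156.8716583251953, 102.02708435058594), 75.94779968261719)
crate ((515.2138671875, -173.90487670898438), (149.04922485351562, 244.1180419921875), 2.0066609382629395)
comp [465 177   7  37 152]
comp [218 418  54  42 435]
comp [371 175  11  41 192]
comp [299 296  50  33 285]
((467.7217712402344, 195.02224731445312), (244.55885314941406, 438.4164733886719)) ((376.0, 195.0), (323.4384460449219, 312.1076965332031))
[[ 531.02394418 -336.1334853    86.3054793     1.39818961]
 [ 524.09319849 -119.39716646   93.59821393    3.21167644]]
[[ 532.31019348 -339.23533459   79.        ]] [[ 526.04563791 -118.72680297   90.        ]] [[ 530.02685066 -335.76066377   79.        ]] [[ 522.24206549 -119.52251514   90.        ]]
```

View pics/crop1.png

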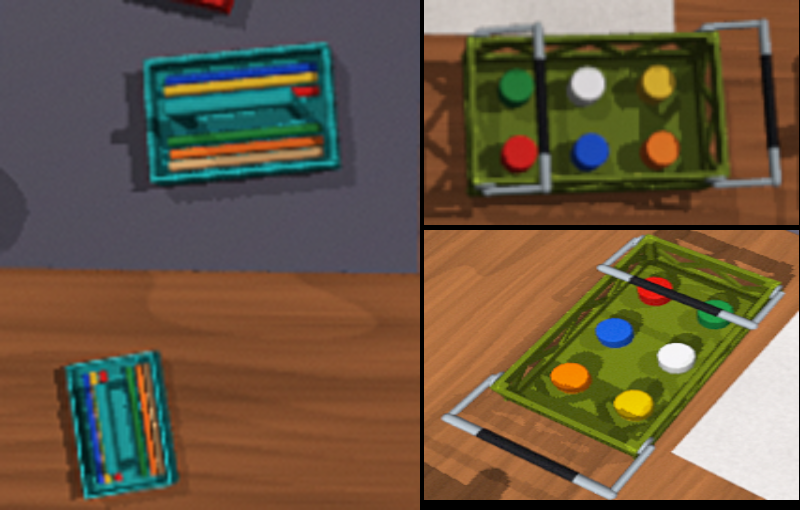

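The crop confirms the larger teal tray at top (240,228), measured 102x154 mm against 100x150 given. The bars sit 217 mm apart, which matches the expected 54+163. The crate's yaw is about 2°, with its centre near (523,-173). The out bar is near (530,-337), and the tray is at (454,201) with yaw 6°. I'll move to the bail now.

```bash
python3 -m handwheel '[[[0.3,0.34,-0.7,0,0.19],[0.3,0.34,-0.7,0,0.19],[0.3,0.34,-0.7,0,0.19],[0.3,0.34,-0.7,0,0.19],[0.3,0.34,-0.7,0,0.19],[0.3,0.34,-0.7,0,0.19],[0.3,0.34,-0.7,0,0.19],[0.3,0.34,-0.7,0,0.19],[0.3,0.34,-0.7,0,0.19],[0.3,0.34,-0.7,0,0.19]]]' 30
python3 -m handwheel '[[[0.3,0.34,-0.7,0,0],[0.3,0.34,-0.7,0,0],[0.3,0.34,-0.7,0,0],[0.3,0.34,-0.7,0,0],[0.3,0.34,-0.7,0,0],[0.3,0.34,-0.7,0,0],[0.3,0.34,-0.7,0,0],[0.3,0.34,-0.7,0,0],[0.3,0.34,-0.7,0,0],[0.3,0.34,-0.7,0,0]]]'
python3 -m handwheel '[[[0.3,0.34,-0.7,0,0],[0.3,0.34,-0.7,0,0],[0.3,0.34,-0.7,-0.3,0],[0.3,0.34,-0.7,-0.3,0],[0.3,0,0,0,0],[0.3,0,0,0,0]]]'
python3 - <<'E'
from rig import ctrl,optics
from h import *;import pickle
d=pickle.load(open("cap0.pkl","rb"));t,s=d["top"],d["scene"]
B=((0,0,0),(180,255,70))
P=[(t,(462,172,474,222)),(t,(371,174,382,224)),(s,(210,408,280,465)),(s,(290,290,360,334))]
c=[cen(mask(a["img"],*B,b)) for a,b in P];print(tri(t,c[:2],s,c[2:]))
q=ctrl.sense()["ee_rot"];print(np.degrees(2*np.arctan2(q[1],q[2])))
E
```

```text
time_s: 1.1
eef_pos: [289.8, 159.7, 231.3]
ee_rot: [0.0, -0.018, 1.0, 0.0]
force: [0.6, 0.9, 0.6]
grip_width: 0.352
grip_force: 0.0
time_s: 2.1
eef_pos: [459.9, -190.3, 231.0]
ee_rot: [-0.0, -0.018, 1.0, 0.0]
force: [0.4, 0.6, 0.2]
grip_width: 0.35
grip_force: 0.0
time_s: 2.7
eef_pos: [527.3, -328.8, 200.2]
ee_rot: [-0.001, -0.017, 1.0, 0.001]
force: [-0.1, 0.6, 0.4]
grip_width: 0.351
grip_force: 0.0
comp [464 177  10  38 180]
comp [371 174  11  50 282]
comp [218 418  55  42 496]
comp [290 290  59  39 394]
[[ 530.15844863 -336.38804758   83.46538547    1.84081543]
 [ 516.72090998 -117.53510217   96.29059101    0.88689476]]
-1.9965625349214005
```

```bash
python3 -m handwheel '[[[0.3,0.04,-0.16,-0.5,0],[0.3,0,0,-0.5,0],[0.3,0,0,-0.5,0],[0.3,0,0,-0.5,0],[0.3,0,0,-0.4,0],[0.3,0,0,-0.2,0],[0.3,0,0,-0.2,0],[0.3,0,0,0,0],[0.3,0,0,0,0]]]'
python3 -m handwheel '[[[0.7,0,0,0,0],[0.7,0,0,0,0],[1,0,0,0,0],[1,0,0,0,0],[1,0,0,0,0],[1,0,0,0,0],[1,0,0,0,0],[1,0,0,0,0]]]' 30
```

```text
time_s: 3.6
eef_pos: [529.9, -336.9, 62.2]
ee_rot: [0.0, -0.018, 1.0, -0.0]
force: [-0.4, -0.5, 0.1]
grip_width: 0.347
grip_force: 0.0
time_s: 4.4
eef_pos: [529.7, -336.4, 61.2]
ee_rot: [0.0, -0.018, 1.0, 0.0]
force: [2.3, 4.3, 0.7]
grip_width: 0.105
grip_force: 29.2
```

```bash
python3 -m handwheel '[[[1,0,0.02,0.215,0],[1,-0.002,0.063,0.205,0],[1,-0.003,0.1,0.19,0],[1,-0.005,0.136,0.166,0],[1,-0.006,0.166,0.136,0],[1,-0.006,0.19,0.1,0],[1,-0.007,0.207,0.063,0],[1,-0.007,0.213,0.022,0]]]'
python3 -m handwheel '[[[1,-0.007,0.215,-0.02,0],[1,-0.007,0.207,-0.062,0],[1,-0.006,0.19,-0.1,0],[1,-0.006,0.167,-0.136,0],[1,-0.005,0.138,-0.166,0],[1,-0.003,0.1,-0.19,0],[1,-0.002,0.064,-0.206,0],[1,0,0,0,0],[1,0,0,0,0]]]'
```

```text
time_s: 5.2
eef_pos: [527.3, -282.0, 115.8]
ee_rot: [-0.001, -0.018, 1.0, -0.0]
force: [0.6, -4.1, -14.1]
grip_width: 0.105
grip_force: 28.9
time_s: 6.1
eef_pos: [526.2, -228.0, 72.6]
ee_rot: [0.0, -0.018, 1.0, -0.0]
force: [-1.8, -0.1, 2.0]
grip_width: 0.104
grip_force: 30.4
```

```bash
python3 -m handwheel '[[[0.3,0,0,0,0],[0.3,0,0,0,0],[0.3,0,0,0,0],[0.3,0,0,0.3,0],[0.3,0,0,0.6,0],[0.3,0,0,0.8,0],[0.3,0,0,0.8,0],[0.3,0,0,0,0]]]'
python3 -m handwheel '[[[0.2,-0.12,0.7,0,-0.9],[0.2,-0.12,0.7,0,-0.9],[0.2,-0.12,0.7,0,-0.9],[0.2,-0.12,0.7,0,-0.9],[0.2,-0.12,0.7,0,-0.9],[0.2,-0.12,0.7,0,-0.9],[0.2,-0.12,0.7,0,-0.9],[0.2,-0.12,0.7,0,-0.9],[0.2,-0.12,0.7,0,-0.9],[0.2,-0.12,0.7,0,-0.9]]]'
python3 -m handwheel '[[[0.2,-0.12,0.7,0,-0.9],[0.2,-0.12,0.7,0,-0.85],[0,0,0,0,0],[0,0,0,0,0]]]'
python3 - <<'E'
from rig import ctrl,optics
from h import *;import pickle
t=optics.capture("top");s=optics.capture("scene");pickle.dump({"top":t,"scene":s},open("cap1.pkl","wb"))
q=ctrl.sense()["ee_rot"];print(np.degrees(2*np.arctan2(q[1],q[2])))
o=np.zeros((480,800,3),np.uint8);o[:,:420]=cv2.resize(t["img"],(420,480))
o[:,:400]=cv2.resize(t["img"][130:290,310:490],(400,480));o[:,400:]=cv2.resize(s["img"][250:470,190:390],(400,480));cv2.imwrite("pics/c2.png",o)
E
```

```text
time_s: 6.9
eef_pos: [527.8, -229.1, 202.8]
ee_rot: [0.004, -0.018, 1.0, -0.003]
force: [1.3, -0.7, -0.1]
grip_width: 0.35
grip_force: 0.0
time_s: 7.9
eef_pos: [465.5, 123.4, 196.8]
ee_rot: [-0.0, 0.576, 0.818, 0.0]
force: [0.6, -0.3, 1.2]
grip_width: 0.398
grip_force: 0.0
time_s: 8.3
eef_pos: [453.8, 192.3, 196.7]
ee_rot: [-0.0, 0.668, 0.744, -0.0]
force: [0.3, -1.1, 0.5]
grip_width: 0.497
grip_force: 0.0
83.94499854488544
```

View pics/c2.png

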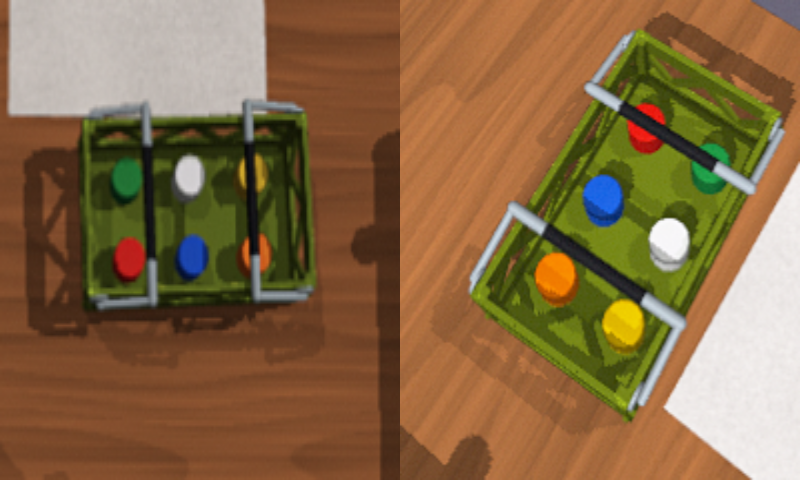

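The new bail lies across the mouth, bar ends at crop (248,103)-(256,300), symmetric with the other bail at (147,105)-(152,302). Next is gripping the tray handle, and a refined crate centre from the bar ends.

```bash
python3 -m handwheel '[[[0,0,0.18,-0.5,0],[0,0,0,-0.5,0],[0,0,0,-0.5,0],[0,0,0,-0.4,0],[0,0,0,-0.4,0],[0,0,0,-0.2,0],[0,0,0,-0.14,0],[0,0,0,0,0],[0,0,0,0,0]]]'
python3 -m handwheel '[[[0.5,0,0,0,0],[0.5,0,0,0,0],[1,0,0,0,0],[1,0,0,0,0],[1,0,0,0,0],[1,0,0,0,0],[1,0,0,0,0],[1,0,0,0,0]]]' 50
python3 - <<'E'
from h import *;import pickle
d=pickle.load(open("cap1.pkl","rb"));t,s=d["top"],d["scene"]
a=[(377.3,197.8),(423.4,197.2)];b=[(325,313.2),(288.2,371.5)]
print(tri(t,a,s,b),plane(t,a,90),plane(s,b,90))
E
```

```text
time_s: 9.3
eef_pos: [454.5, 200.9, 65.8]
ee_rot: [0.0, 0.669, 0.743, 0.0]
force: [0.1, 1.4, 0.2]
grip_width: 0.501
grip_force: 0.0
time_s: 10.1
eef_pos: [454.4, 201.1, 65.4]
ee_rot: [0.0, 0.669, 0.743, 0.0]
force: [2.3, 1.0, 3.2]
grip_width: 0.151
grip_force: 53.4
[[ 522.5005333  -120.35225995   85.40241795    5.60326706]
 [ 526.21338829 -228.81462357   83.19758187    6.29655891]] [[ 519.47448514 -121.69557419   90.        ]
 [ 522.63451664 -229.56604525   90.        ]] [[ 525.38979529 -119.67308961   90.        ]
 [ 529.6761512  -227.38490455   90.        ]]
```

```bash
python3 -m handwheel '[[[1,0,0,0.2,0],[1,0,0,0.4,0],[1,0,0,0.6,0],[1,0,0,0.6,0],[1,0,0,0.6,0],[1,0,0,0.4,0],[1,0,0,0.2,0],[1,0,0,0,0]]]' 60
python3 -m handwheel '[[[1,0.04,-0.2,0,-0.05],[1,0.08,-0.4,0,-0.05],[1,0.1,-0.5,0,-0.05],[1,0.1,-0.5,0,-0.05],[1,0.1,-0.5,0,-0.05],[1,0.1,-0.5,0,-0.05],[1,0.1,-0.5,0,-0.05],[1,0.1,-0.5,0,-0.05],[1,0.1,-0.5,0,-0.05],[1,0.1,-0.5,0,-0.05]]]'
python3 -m handwheel '[[[1,0.1,-0.5,0,0],[1,0.1,-0.5,0,0],[1,0.1,-0.5,0,0],[1,0.1,-0.5,0,0],[1,0.1,-0.5,0,0],[1,0.08,-0.4,0,0],[1,0.04,-0.2,0,0],[1,0,0,0,0],[1,0,0,0,0],[1,0,0,0,0]]]'
python3 - <<'E'
from rig import ctrl,optics
from h import *
t=optics.capture("top");s=optics.capture("scene")
q=ctrl.sense()["ee_rot"];print(np.degrees(2*np.arctan2(q[1],q[2])))
o=np.zeros((480,800,3),np.uint8)
o[:,:400]=cv2.resize(t["img"][110:290,290:490],(400,480));o[:,400:]=cv2.resize(s["img"][200:440,190:430],(400,480));cv2.imwrite("pics/c3.png",o)
E
```

```text
time_s: 10.9
eef_pos: [453.9, 201.0, 215.8]
ee_rot: [0.0, 0.669, 0.743, 0.0]
force: [0.5, 0.1, -2.8]
grip_width: 0.15
grip_force: 58.8
time_s: 11.9
eef_pos: [499.3, -30.6, 213.6]
ee_rot: [-0.001, 0.695, 0.719, -0.001]
force: [0.2, -0.2, -2.2]
grip_width: 0.15
grip_force: 58.7
time_s: 12.9
eef_pos: [530.8, -183.1, 215.0]
ee_rot: [-0.0, 0.694, 0.72, 0.0]
force: [-0.9, 0.2, -1.7]
grip_width: 0.152
grip_force: 58.7
87.91309503130951
```

View pics/c3.png

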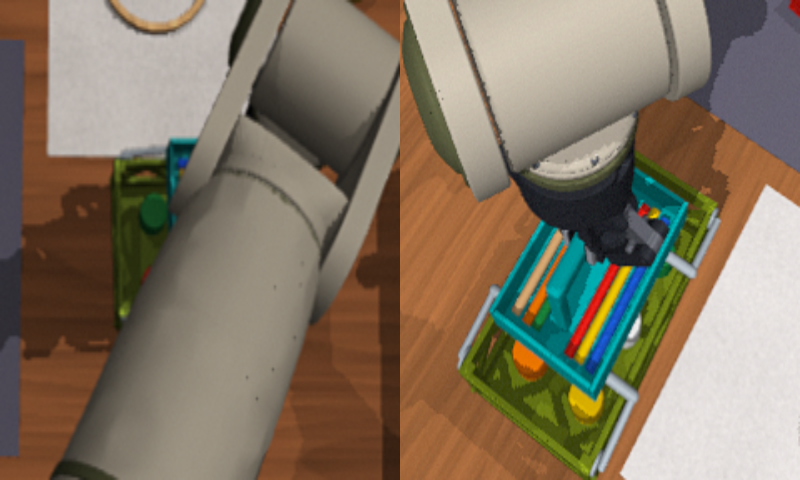

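The tray hangs level over the crate, with rim corners at crop (495,310), (595,392) and (687,203). I'll cast them to rim height to check for any offset in the grip.

```bash
python3 - <<'E'
from h import *;import pickle
s=pickle.load(open("cap1.pkl","rb"))["scene"]
P=plane(s,[(190+(x-400)*.6,200+y*.5) for x,y in((495,310),(595,392),(687,203))],185);print(P)
print(np.linalg.norm(P[0]-P[1]),np.linalg.norm(P[2]-P[1]),(P[0]+P[2])/2)
E
```

```text
[[ 490.17911948 -252.97076957  185.        ]
 [ 586.38248614 -251.49920402  185.        ]
 [ 579.39095976 -104.14132634  185.        ]]
96.21462082648085 147.52364405043053 [ 534.78503962 -178.55604796  185.        ]
```

```bash
python3 -m handwheel '[[[1,-0.07,0.07,-0.1,0],[1,-0.07,0.07,-0.2,0],[1,0,0,-0.2,0],[1,0,0,-0.2,0],[1,0,0,-0.1,0],[1,0,0,-0.1,0],[1,0,0,-0.06,0],[1,0,0,-0.04,0],[1,0,0,0,0],[1,0,0,0,0]]]'
python3 -m handwheel '[[[1,0,0,-0.03,0],[1,0,0,-0.03,0],[1,0,0,0,0],[1,0,0,0,0]]]'
```

```text
time_s: 14.0
eef_pos: [524.1, -177.1, 165.4]
ee_rot: [0.0, 0.694, 0.72, 0.0]
force: [-0.3, 0.2, -2.5]
grip_width: 0.15
grip_force: 58.6
time_s: 14.4
eef_pos: [524.0, -177.0, 162.1]
ee_rot: [-0.0, 0.694, 0.72, -0.0]
force: [0.6, 0.2, -2.2]
grip_width: 0.153
grip_force: 58.6
```

```bash
python3 -m handwheel '[[[1,0,0.02,-0.02,0],[1,0,0.02,-0.02,0],[1,0,0,0,0],[1,0,0,0,0]]]'
python3 -m handwheel '[[[1,0,0,-0.02,0],[1,0,0,-0.01,0],[1,0,0,0,0],[1,0,0,0,0]]]'
```

```text
time_s: 14.8
eef_pos: [524.1, -175.1, 160.3]
ee_rot: [0.0, 0.694, 0.72, -0.0]
force: [-0.4, -1.2, -0.5]
grip_width: 0.15
grip_force: 58.9
time_s: 15.2
eef_pos: [524.4, -175.1, 160.1]
ee_rot: [0.001, 0.694, 0.72, 0.0]
force: [-1.7, 0.9, 10.2]
grip_width: 0.15
grip_force: 60.5
```

Contact came at the expected height, with 10 N upward. Now I'll release.

```bash
python3 -m handwheel '[[[0.6,0,0,0.02,0],[0.4,0,0,0,0],[0.2,0,0,0,0],[0.1,0,0,0,0],[0.1,0,0,0.1,0],[0.1,0,0,0.3,0],[0.1,0,0,0.6,0],[0.1,0,0,0.8,0],[0.1,0,0,0.8,0],[0.1,0,0,0,0]]]'
python3 -m handwheel '[[[0,-0.2,0.6,0,0],[0,-0.2,0.6,0,0],[0,-0.2,0.6,0,0],[0,-0.2,0.6,0,0],[0,-0.2,0.6,0,0],[0,-0.2,0.6,0,0],[0,-0.2,0.6,0,0],[0,-0.2,0.6,0,0],[0,0,0,0,0],[0,0,0,0,0]]]'
python3 - <<'E'
from rig import ctrl,optics
from h import *
t=optics.capture("top");s=optics.capture("scene")
print("teal",rect(t,mask(t["img"],*TEAL,(330,150,480,250)),130))
print("crate",rect(t,mask(t["img"],*OL,(320,150,465,250)),85))
print("red",rect(t,mask(t["img"],*RED,(165,130,255,200)),35))
o=np.zeros((480,800,3),np.uint8)
o[:,:400]=cv2.resize(t["img"][110:290,290:490],(400,480));o[:,400:]=cv2.resize(s["img"][200:440,190:430],(400,480));cv2.imwrite("pics/c4.png",o)
E
```

```text
time_s: 16.2
eef_pos: [525.3, -175.7, 295.4]
ee_rot: [0.005, 0.694, 0.72, 0.001]
force: [-0.5, -0.6, 0.2]
grip_width: 0.45
grip_force: 0.0
time_s: 17.2
eef_pos: [443.9, 65.2, 289.6]
ee_rot: [0.0, 0.694, 0.72, -0.0]
force: [-0.0, 0.5, 0.5]
grip_width: 0.504
grip_force: 0.0
teal ((521.1356201171875, -174.1419677734375), (102.01693725585938, 151.3429718017578), 2.0479795932769775)
crate ((515.2786254882812, -173.94976806640625), (148.84786987304688, 244.0599365234375), 1.9831889867782593)
red ((609.511474609375, 297.21380615234375), (113.20635986328125, 100.96565246582031), 76.87859344482422)
```

View pics/c4.png

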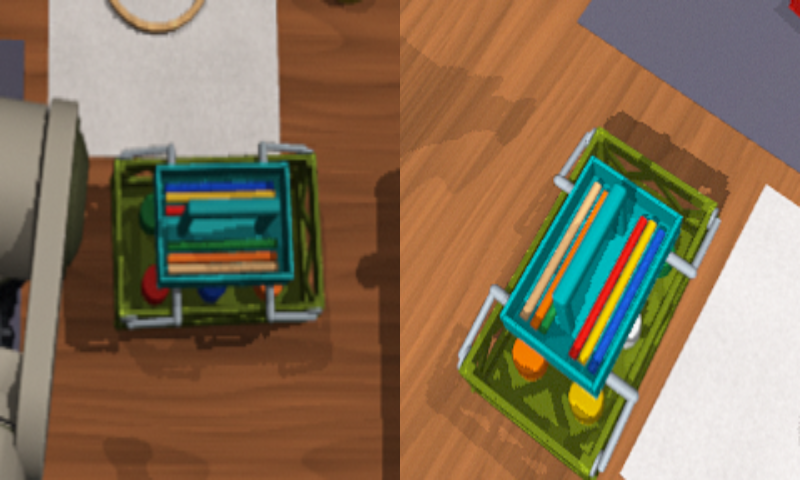

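The tray sits level across both bails. By the top view its rim centre is (521,-174), against a crate centre of about (520-524,-174), and both have 2° yaw. The gripper is clear, so I'm handing in.

```bash
python3 -c "
from rig import ctrl
print(ctrl.finish_job())"
```

```text
the job is handed in; nothing more can be done
None
```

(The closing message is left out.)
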